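# Tip one row of battery cells from the counting tray

### The arm

A 6-joint arm with a two-finger parallel gripper is mounted at the origin on the work surface. World frame = base frame: x ahead of the robot, y to its left, z up, the work surface at z = 0. Lengths are in m, angles in degrees, forces in N, time in s.
With the tool pointing down it reaches from about 0.325 to 0.875 m from the base axis. Payload 4.4 kg.
Tool frame: the origin (TCP) lies on the centre line of the jaws, within the pads' length; the fingertips stand 19 mm ahead of it and the grasp point (between the pads) is the TCP; z points along the fingers, y is the line along which they close (so a half turn about z gives the same grasp; the last joint's range is limited). The gripper opens to 85 mm and grips with 20 to 120 N. Pads are 22 mm wide; open, the fingers measure 114 mm over their backs; the gripper's body (76 mm by 85 mm) begins 54 mm behind the grasp point. The pads swing forward as they close: fully open they stand 13 mm farther back than shut.
Start: joints at [-82.019, 11.837, 88.321, -0, 79.842, -8.623], TCP at [0.164, -0.551, 0.214] pointing down, gripper open.
Joint ranges: [-156.59, 156.59], [-49.26, 127.26], [12.9, 141.05], [-63.56, 243.56], [4.71, 150.69], [-161.64, 161.64]. Speed limits (degrees/s): [159.86, 159.86, 180, 180, 180, 180].

### API

Orientations are given as a 3x3 rotation matrix whose columns are the frame's x, y, z axes.
In Python, from rig import ctrl gives the robot as it stands. The module is installed in compiled form; this text tells all that it offers.
- The arm moves only by the tool step_arm, never from a script. Its argument "series" is a list that holds one entry, the list of rows, each a list of 6 numbers: the shift along the tool's x, y, z scaled (see below), then the turn, a rotation vector about the tool's x, y, z scaled (see below). A call has 1 to 12 rows; each row shifts and turns the commanded pose from where the row before left it, along the tool's axes as they then stand; what a row does not reach is not made up. The controller multiplies each number of a shift by 7.5 cm and each number of a turn by 90 degrees. A row lasts 1/12 s, in which the tool goes at most 41.7 mm and 7.16 degrees, less where a joint would pass 70% of its speed; a pose out of reach is approached as far as the arm can. A call with a number of a shift or a turn outside -1 to 1 is refused whole. A call with a gripper value outside its range is refused whole. "fingers" is the gripper's target within -1 to 1 (shut at 1, half-way at 0, fully open at -1), set as the call begins (left out, the last holds). The fingers move at their own pace and stop on an object; the grip force is fixed at half the most. Time passes only in rows, so rows that do not move let the fingers close. It gives the time, the measured TCP pose, the force, the opening and the grip force at its end, in the units of the state.
- ctrl.observe(): the state, without advancing time (a new reading comes with each control period).
- ctrl.snapshot(name): name is "scene" or "top"; returns a dict with "frame" (480x640x3 uint8, red, green, blue), "z_map" (480x640 float32, m along the optical axis (not along the pixel's ray), 0 where there is no reading), "fov_y" (degrees; the focal length in pixels is half the picture's height over the tangent of half this angle, whatever the lens; pixels are square), "cx", "cy" (the principal point, pixels), "distortion" ([k1, k2, p1, p2, k3] as OpenCV has them; the pictures are not rectified), "world_from_camera" (4x4, takes a point from camera to world coordinates). Camera axes: x right, y up, looking along -z (the intrinsics and any distortion apply to the point x, -y, -z); pixel columns grow to the right and rows downward; lengths in m; the calibration is good to about 2 mm. A picture is of the moment at which its call begins.
- ctrl.hand_in(): hands the job in; it is judged then, once.
The state is a dict: "time": time; "joint_positions": joint angles; "qd": joint speeds; "joint_torque": joint torques, N m; "position": TCP position; "tcp_rot": TCP orientation; "wrist_force": force on the tool from outside, world axes, zero at the start; "wrist_torque": the same for the moment, N m; "width": finger opening in m; "grip_force": force on a finger pad.
Only numpy, scipy, OpenCV 4.12 (cv2) and the standard library are available. Lean on these libraries where they do the work, as an engineer would, in place of code of your own. Each camera call takes 0.05 s, during which the arm holds its last target. There are 200 camera calls.

### The job

The lantern takes one row of three cells: stand the blue box on the bench close under the tray's low front lip, then raise the rear of the hinged tray, where its bar handle is, just far enough that only the front row rolls over the lip into the box, and lower the tray gently until it lies flat on its stand again. Both back rows must stay in the tray, no cell may land on the bench, and the box stays there under the lip. Leave the lantern, the torch and the spray can alone.

Things in the scene. Friction and masses are not known exactly. Their poses are not given: they have to be found in the camera images.
- stand: Dark wooden stand screwed to the bench, 116 mm deep (x), 206 mm wide (y), 60 mm high; it carries the counting tray. Origin: centre of its underside, on the bench. Its -x side is the front, where the tray's low lip and the hinge are; +x is the rear, where the tray's handle is. The hinge line runs along y through x = -58 mm, z = 60 mm. Steel feet 24 mm wide and 9 mm high stick out of the +y and -y sides only.
- tray (a joint): Tilt of the tray about its front hinge, rad: 0 = flat on the stand, growing as the rear handle is lifted (stop at 1.3). It falls back under its weight (about 6 N at the handle lifts it). A cell rests against the lip or batten in front of it: the front row rolls over the low lip (2.5 mm) at a tilt of about 0.55 to 0.6 rad, the other rows would roll over their battens (6 mm) from about 0.85 rad if raised slowly.
- tray_lip (a point): Middle of the outer top edge of the low brass lip at the tray's front, 8.5 mm above the hinge line when flat (68.5 mm over the bench). Its frame turns with the tray: x back along the tray's floor towards the handle, y along the lip, z out of the floor. The tray is 116 mm by 206 mm, floor 6 mm thick, sides and back rise 32 mm over the floor; two battens across it part three rows of three cells lying end to end along y, at x = 16, 53 and 90 mm. The front opening is 190 mm wide.
- tray_handle (a point): Middle of the round steel bar handle at the tray's rear, 12 mm in diameter, 130 mm long along the stand's y, its centre 45 mm behind the tray's back wall, 161 mm behind the hinge line and 24 mm above it when flat (84 mm over the bench). Free space below it. Gripped lightly (about 20 N) from above, the bar can turn between the fingers as the tray tilts.
- box: Blue open wooden collecting box, 100 mm (x) by 236 mm (y), 46 mm high, walls 9 mm thick, bottom 9 mm thick, 0.35 kg, loose and empty. Origin: centre of its underside; z up. Any wall can be pinched from above. It fits under the lip with a long side along the stand's front face.
- cell_front_0: D-size battery cell, a red and steel cylinder 34 mm in diameter and 61.5 mm long, 0.135 kg; origin at its middle, y along its length. In the front row, next to the lip.
- cell_front_1: D-size battery cell, a red and steel cylinder 34 mm in diameter and 61.5 mm long, 0.135 kg; origin at its middle, y along its length. In the front row, next to the lip.
- cell_front_2: D-size battery cell, a red and steel cylinder 34 mm in diameter and 61.5 mm long, 0.135 kg; origin at its middle, y along its length. In the front row, next to the lip.
- cell_middle_0: D-size battery cell, a red and steel cylinder 34 mm in diameter and 61.5 mm long, 0.135 kg; origin at its middle, y along its length. In the middle row.
- cell_middle_1: D-size battery cell, a red and steel cylinder 34 mm in diameter and 61.5 mm long, 0.135 kg; origin at its middle, y along its length. In the middle row.
- cell_middle_2: D-size battery cell, a red and steel cylinder 34 mm in diameter and 61.5 mm long, 0.135 kg; origin at its middle, y along its length. In the middle row.
- cell_rear_0: D-size battery cell, a red and steel cylinder 34 mm in diameter and 61.5 mm long, 0.135 kg; origin at its middle, y along its length. In the rear row, next to the back wall.
- cell_rear_1: D-size battery cell, a red and steel cylinder 34 mm in diameter and 61.5 mm long, 0.135 kg; origin at its middle, y along its length. In the rear row, next to the back wall.
- cell_rear_2: D-size battery cell, a red and steel cylinder 34 mm in diameter and 61.5 mm long, 0.135 kg; origin at its middle, y along its length. In the rear row, next to the back wall.
- lantern: Green camping lantern, 96 mm in diameter, 205 mm high, upright; origin at the centre of its foot. Bystander.
- torch: Yellow and black torch lying flat, 210 mm long along its y, 54 mm thick; origin below its middle. Bystander.
- spray_can: Yellow spray can with white cap, 65 mm in diameter, 192 mm high, upright; origin at the centre of its foot. Bystander.
Things that resemble listed ones, but are neither listed nor needed, are in the scene too. Leave any orange or purple look-alike of the cell_rear_1 alone. Leave any pink look-alike of the cell_rear_0 alone.

How it is judged (in metres and radians):
On the way, in this order (a step that is already met when the one before it is completed fails the run):
1. the box stands upright on the bench in front of the stand, under the lip, let go, the tray still flat (x of box in the frame of stand between -0.15 and -0.1 m and y of box in the frame of stand between -0.035 and 0.035 m and angle between box's own z axis and vertical below 0.05 rad and height (world z) of box below 0.004 m and linear speed of box below 0.02 m/s and value of joint tray below 0.03 rad and contact force between the fingers and box below 0.1 N), for 0.2 s.
2. with the tray raised, the front row has rolled into the box, both other rows still in the tray (x of cell_front_0 in the frame of box between -0.041 and 0.041 m and y of cell_front_0 in the frame of box between -0.109 and 0.109 m and z of cell_front_0 in the frame of box between 0.015 and 0.05 m and x of cell_front_1 in the frame of box between -0.041 and 0.041 m and y of cell_front_1 in the frame of box between -0.109 and 0.109 m and z of cell_front_1 in the frame of box between 0.015 and 0.05 m and x of cell_front_2 in the frame of box between -0.041 and 0.041 m and y of cell_front_2 in the frame of box between -0.109 and 0.109 m and z of cell_front_2 in the frame of box between 0.015 and 0.05 m and x of cell_middle_0 in the frame of tray_lip between 0.036 and 0.112 m and z of cell_middle_0 in the frame of tray_lip between 0.005 and 0.024 m and x of cell_middle_1 in the frame of tray_lip between 0.036 and 0.112 m and z of cell_middle_1 in the frame of tray_lip between 0.005 and 0.024 m and x of cell_middle_2 in the frame of tray_lip between 0.036 and 0.112 m and z of cell_middle_2 in the frame of tray_lip between 0.005 and 0.024 m and x of cell_rear_0 in the frame of tray_lip between 0.036 and 0.112 m and z of cell_rear_0 in the frame of tray_lip between 0.005 and 0.024 m and x of cell_rear_1 in the frame of tray_lip between 0.036 and 0.112 m and z of cell_rear_1 in the frame of tray_lip between 0.005 and 0.024 m and x of cell_rear_2 in the frame of tray_lip between 0.036 and 0.112 m and z of cell_rear_2 in the frame of tray_lip between 0.005 and 0.024 m and value of joint tray above 0.3 rad), for 0.2 s.
At the end, for the whole second after the job is handed in: Front cells at rest in the box; the other six at rest in their rows; tray flat (under 0.02 rad); box upright on the bench, its centre 42 to 92 mm ahead of the stand's front face and within 35 mm of its middle sideways (x of cell_front_0 in the frame of box between -0.041 and 0.041 m and y of cell_front_0 in the frame of box between -0.109 and 0.109 m and z of cell_front_0 in the frame of box between 0.015 and 0.05 m and x of cell_front_1 in the frame of box between -0.041 and 0.041 m and y of cell_front_1 in the frame of box between -0.109 and 0.109 m and z of cell_front_1 in the frame of box between 0.015 and 0.05 m and x of cell_front_2 in the frame of box between -0.041 and 0.041 m and y of cell_front_2 in the frame of box between -0.109 and 0.109 m and z of cell_front_2 in the frame of box between 0.015 and 0.05 m and x of cell_middle_0 in the frame of tray_lip between 0.036 and 0.112 m and z of cell_middle_0 in the frame of tray_lip between 0.005 and 0.024 m and x of cell_middle_1 in the frame of tray_lip between 0.036 and 0.112 m and z of cell_middle_1 in the frame of tray_lip between 0.005 and 0.024 m and x of cell_middle_2 in the frame of tray_lip between 0.036 and 0.112 m and z of cell_middle_2 in the frame of tray_lip between 0.005 and 0.024 m and x of cell_rear_0 in the frame of tray_lip between 0.036 and 0.112 m and z of cell_rear_0 in the frame of tray_lip between 0.005 and 0.024 m and x of cell_rear_1 in the frame of tray_lip between 0.036 and 0.112 m and z of cell_rear_1 in the frame of tray_lip between 0.005 and 0.024 m and x of cell_rear_2 in the frame of tray_lip between 0.036 and 0.112 m and z of cell_rear_2 in the frame of tray_lip between 0.005 and 0.024 m and x of box in the frame of stand between -0.15 and -0.1 m and y of box in the frame of stand between -0.035 and 0.035 m and angle between box's own z axis and vertical below 0.05 rad and height (world z) of box below 0.004 m and linear speed of box below 0.02 m/s and value of joint tray below 0.02 rad and linear speed of each of cell_front_0, cell_front_1, cell_front_2, cell_middle_0, cell_middle_1, cell_middle_2, cell_rear_0, cell_rear_1, cell_rear_2 below 0.03 m/s); the robot touches nothing.
It fails at once if a cell of the middle or rear row leaves its row over the batten (x of any of cell_middle_0, cell_middle_1, cell_middle_2, cell_rear_0, cell_rear_1, cell_rear_2 in the frame of tray_lip below 0.034 m).
It fails at once if a cell lies on the bench (height (world z) of any of cell_front_0, cell_front_1, cell_front_2, cell_middle_0, cell_middle_1, cell_middle_2, cell_rear_0, cell_rear_1, cell_rear_2 below 0.0192 m).
It fails at once if the tray is let fall or slammed down (faster than 3 rad/s) (velocity of joint tray below -3 rad/s).
It fails at once if the lantern, torch or spray can is moved by more than 20 mm (distance of any of lantern, torch, spray_can from where it was at the start of the episode above 0.02 m).
It also fails if it takes over 56 s, if anything falls off the work surface, if the arm or the gripper's body presses on something with over 40 N, if the wrist force passes 120 N, or if a joint passes its speed limit or range.

## Working session

There is one attempt and no reset: what is moved stays moved. The work goes in short steps, Python scripts to look and compute and a tool call to move; the robot and the scene stay as the last step left them, time stands still between calls to the robot, and variables do not carry over. Pictures are saved under pics/ and viewed, at most 10 in all, crops included, and the job is handed in when it is done.

Besides the shell and the picture viewer there is one more tool, called after "Emit:" as name(argument=value, ...) on one line, values as JSON. step_arm: Moves the arm, as the interface text tells. Shifts and turns lie within -1 to 1; 1 stands for 7.5 cm of shift or 90 degrees of turn. Its arguments: {"type":"object","properties":{"series":{"type":"array","items":{"type":"array","items":{"type":"array","items":{"type":"number","minimum":-1,"maximum":1}}}},"fingers":{"type":"number"}},"required":["series"]}

```bash
mkdir -p pics
cat > h.py <<'E'
import numpy as np, cv2
from rig import ctrl
def snap(n,f):
    s=ctrl.snapshot(n); np.save(f'pics/{f}.npy',s,allow_pickle=True)
    cv2.imwrite(f'pics/{f}.png',s['frame'][:,:,::-1]); return s
def load(f): return np.load(f'pics/{f}.npy',allow_pickle=True).item()
def pts(s,px):
    px=np.array(px,float).reshape(-1,2); H=s['frame'].shape[0]
    f=H/2/np.tan(np.radians(s['fov_y'])/2); K=np.array([[f,0,s['cx']],[0,f,s['cy']],[0,0,1]])
    u=cv2.undistortPoints(px[:,None],K,np.array(s['distortion'],float))[:,0]
    out=[]
    for (x,y),(c,r) in zip(u,px):
        z=s['z_map'][int(round(r)),int(round(c))]
        out.append((s['world_from_camera']@[x*z,-y*z,-z,1])[:3])
    return np.array(out)
def cloud(s):
    r,c=np.mgrid[0:480,0:640]; return pts(s,np.stack([c,r],-1).reshape(-1,2)).reshape(480,640,3)
E
python3 - <<'E'
from h import *
for n in('top','scene'):
    s=snap(n,n+'0'); print(n,s['fov_y'],s['distortion'],s['world_from_camera'].round(3).tolist())
o=ctrl.observe(); print({k:np.round(v,3).tolist() for k,v in o.items()})
E
```

```text
top 55.45053123760116 [-0.01499253  0.          0.          0.          0.        ] [[-0.018, 0.989, -0.146, 0.446], [-1.0, -0.016, 0.011, 0.019], [0.009, 0.147, 0.989, 0.96], [0.0, 0.0, 0.0, 1.0]]
scene 57.581066532416216 [-0.02508292  0.          0.          0.          0.        ] [[-0.423, -0.577, 0.699, 1.165], [0.906, -0.256, 0.337, 0.301], [-0.015, 0.775, 0.631, 0.623], [0.0, 0.0, 0.0, 1.0]]
{'time': 0.1, 'joint_positions': [-82.018, 11.882, 88.397, -0.001, 79.844, -8.624], 'qd': [-0.069, -0.028, -0.166, 0.056, 0.095, 0.059], 'joint_torque': [-0.001, -38.41, -29.255, -0.0, 0.005, 0.0], 'position': [0.164, -0.55, 0.213], 'tcp_rot': [[0.958, 0.286, -0.0], [0.286, -0.958, 0.002], [0.0, -0.002, -1.0]], 'wrist_force': [-0.479, 0.154, -1.034], 'wrist_torque': [-0.018, -0.019, -0.003], 'grip_force': 0.0, 'width': 0.086}
```

View pics/top0.png

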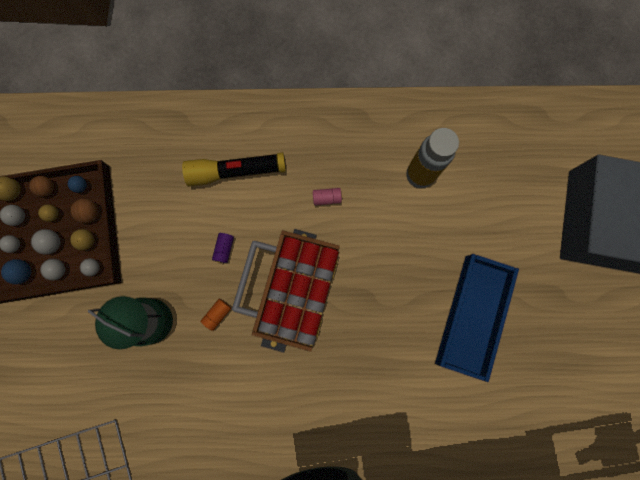

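View pics/scene0.png

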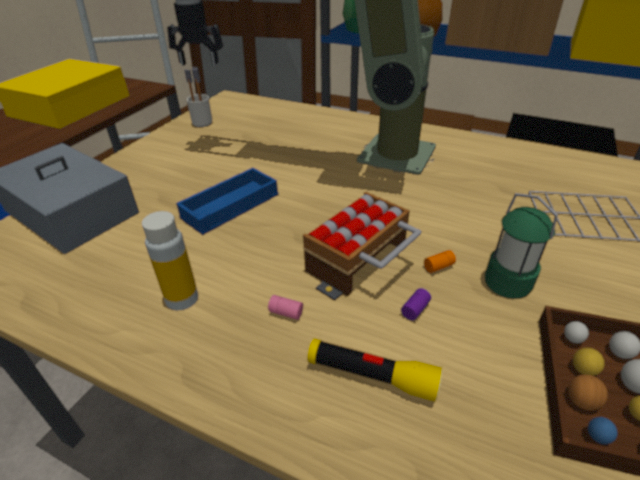

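The top picture shows the tray at about (295,290): handle on its left (258,245)-(238,312), lip on its right. The box is at about (478,318) and the lantern at (135,322), with orange and purple look-alikes near the handle. In the scene view the box and tray stand clear of each other.

Run:
```python
from h import *
s=load('top0'); P=cloud(s); R,C=np.mgrid[0:480,0:640]
def reg(c0,c1,r0,r1,z0,z1):
    m=(C>=c0)&(C<c1)&(R>=r0)&(R<r1)&(P[...,2]>z0)&(P[...,2]<z1); return P[m]
def rect(n,q):
    (c,wh,a)=cv2.minAreaRect(q[:,:2].astype(np.float32)); print(n,len(q),np.round(c,4),np.round(wh,4),round(a,2),'z',np.percentile(q[:,2],[5,50,95]).round(4)); print(cv2.boxPoints((c,wh,a)).round(3).tolist())
rect('box',reg(425,530,245,390,.036,.06))
rect('tray rim',reg(245,345,225,355,.09,.12))
h=reg(228,262,238,318,.07,.11); rect('handle',h)
rect('can',reg(395,470,120,195,.02,.25)); rect('lantern',reg(80,180,285,355,.02,.3)); rect('purple',reg(210,237,230,265,.01,.06)); rect('orange',reg(198,232,296,333,.01,.06)); rect('pink',reg(308,345,182,210,.01,.06))
px=[(255,246),(237,309),(247,278),(245,285),(304,235),(273,345),(470,256),(517,266),(437,366),(489,380)]
for p,q in zip(px,pts(s,px)): print(p,q.round(4))
```

```text
box 1779 [ 0.435 -0.303] [0.1    0.2355] 70.48 z [0.0381 0.0454 0.0485]
[[0.3070000112056732, -0.3109999895095825], [0.5289999842643738, -0.3889999985694885], [0.5630000233650208, -0.29499998688697815], [0.3409999907016754, -0.21699999272823334]]
tray rim 5588 [0.4985 0.0835] [0.1649 0.2064] 73.78 z [0.0911 0.0972 0.1007]
[[0.37599998712539673, 0.032999999821186066], [0.574999988079071, -0.02500000037252903], [0.6209999918937683, 0.1340000033378601], [0.421999990940094, 0.19099999964237213]]
handle 668 [0.5146 0.153 ] [0.0568 0.1452] 89.22 z [0.0852 0.0887 0.097 ]
[[0.44200000166893005, 0.12600000202655792], [0.5870000123977661, 0.12399999797344208], [0.5879999995231628, 0.18000000715255737], [0.44200000166893005, 0.18199999630451202]]
can 1890 [ 0.7402 -0.2061] [0.0642 0.0595] 31.58 z [0.0401 0.1572 0.1934]
[[0.6970000267028809, -0.1979999989271164], [0.7279999852180481, -0.24799999594688416], [0.7829999923706055, -0.2150000035762787], [0.7519999742507935, -0.164000004529953]]
lantern 3315 [0.4725 0.4033] [0.1969 0.0933] 46.58 z [0.0391 0.1542 0.1854]
[[0.3709999918937683, 0.3639999
[... 540 characters left out ...]
263], [0.4819999933242798, 0.22200000286102295], [0.4339999854564667, 0.26100000739097595]]
pink 450 [ 0.6909 -0.0038] [0.0329 0.0605] 4.38 z [0.0202 0.0305 0.0347]
[[0.671999990940094, 0.02500000037252903], [0.6769999861717224, -0.03500000014901161], [0.7099999785423279, -0.032999999821186066], [0.7049999833106995, 0.02800000086426735]]
(255, 246) [0.5772 0.1385 0.0885]
(237, 309) [0.4573 0.1715 0.0917]
(247, 278) [0.516  0.1542 0.0843]
(245, 285) [0.5028 0.1581 0.0829]
(304, 235) [0.6109 0.0461 0.009 ]
(273, 345) [0.3841 0.1124 0.0059]
(470, 256) [ 0.5571 -0.2941  0.0358]
(517, 266) [ 0.5384 -0.4061 -0.0016]
(437, 366) [ 0.3351 -0.2233  0.0006]
(489, 380) [ 3.048e-01 -3.291e-01 -3.000e-04]
```

Emit:
step_arm(series=[[[0.45, -0.1825, 0.133, 0, 0, 0], [0.45, -0.1825, 0.133, 0, 0, 0], [0.45, -0.1825, 0.133, 0, 0, 0], [0.45, -0.1825, 0.133, 0, 0, 0], [0.45, -0.1825, 0.133, 0, 0, 0], [0.45, -0.1825, 0.133, 0, 0, 0], [0.45, -0.1825, 0.133, 0, 0, 0], [0.45, -0.1825, 0.133, 0, 0, 0], [0.45, -0.1825, 0.133, 0, 0, 0], [0, 0, 0, 0, 0, 0.075], [0, 0, 0, 0, 0, 0.075], [0, 0, 0, 0, 0, 0.075]]], fingers=-0.2)

```text
time: 1.1
position: [0.4205, -0.3447, 0.1236]
tcp_rot: [[0.998, -0.067, -0.001], [-0.067, -0.998, 0.001], [-0.001, -0.001, -1.0]]
wrist_force: [0.1, -0.1, -0.4]
width: 0.0512
grip_force: 0.0
```

Emit:
step_arm(series=[[[0, 0, 0, 0, 0, 0.06], [0, 0, 0, 0, 0, 0.06], [0, 0, 0, 0, 0, 0.06], [0, 0, 0, 0, 0, 0], [0, 0, 0, 0, 0, 0]]])

```text
time: 1.52
position: [0.4199, -0.3459, 0.1242]
tcp_rot: [[0.941, -0.337, -0.001], [-0.337, -0.941, 0.001], [-0.001, -0.0, -1.0]]
wrist_force: [0.3, -0.0, 0.3]
width: 0.051
grip_force: 0.0
```

```bash
cat > go.py <<'E'
# delta to a target in tool units: go.py x y z yaw_of_tool_y_deg
import sys; from h import *
from scipy.spatial.transform import Rotation as Ro
def go(x,y,z,a):
    o=ctrl.observe(); p=np.array(o['position']); R=np.array(o['tcp_rot'])
    a=np.radians(a); Y=np.array([np.cos(a),np.sin(a),0]); Z=np.array([0,0,-1.]); T=np.c_[np.cross(Y,Z),Y,Z]
    print('t',round(o['time'],2),'p',p.round(4),'w',round(o['width'],4),'gf',o['grip_force'],'F',np.round(o['wrist_force'],1),'j',np.round(o['joint_positions'],0))
    print('shift units',(R.T@(np.array([x,y,z])-p)/.075).round(3),'turn units',(Ro.from_matrix(R.T@T).as_rotvec()/np.pi*2).round(4))
if len(sys.argv)>4: go(*map(float,sys.argv[1:5]))
E
python3 go.py 0.42 -0.346 0.036 -109.4
```

```text
t 1.52 p [ 0.4199 -0.3459  0.1242] w 0.051 gf 0.0 F [ 0.3 -0.   0.3] j [-49.  13.  98.  -0.  69.  61.]
shift units [0.003 0.002 1.175] turn units [-0.0003  0.0005 -0.0034]
```

Emit:
step_arm(series=[[[0, 0, 0.25, 0, 0, 0], [0, 0, 0.25, 0, 0, 0], [0, 0, 0.25, 0, 0, 0], [0, 0, 0.25, 0, 0, 0], [0, 0, 0.17, 0, 0, 0], [0, 0, 0, 0, 0, 0], [0, 0, 0, 0, 0, 0]]])

```text
time: 2.1
position: [0.4196, -0.3455, 0.0361]
tcp_rot: [[0.941, -0.338, -0.002], [-0.338, -0.941, 0.002], [-0.002, -0.001, -1.0]]
wrist_force: [-0.9, 0.5, 0.9]
width: 0.051
grip_force: 0.0
```

Emit:
step_arm(series=[[[0, 0, 0, 0, 0, 0], [0, 0, 0, 0, 0, 0], [0, 0, 0, 0, 0, 0], [0, 0, 0, 0, 0, 0], [0, 0, 0, 0, 0, 0], [0, 0, 0, 0, 0, 0], [0, 0, 0, 0, 0, 0], [0, 0, 0, 0, 0, 0]]], fingers=1)

```text
time: 2.77
position: [0.4202, -0.3462, 0.0369]
tcp_rot: [[0.941, -0.339, 0.0], [-0.339, -0.941, -0.0], [0.0, 0.0, -1.0]]
wrist_force: [-0.3, -1.0, 0.3]
width: -0.0001
grip_force: 0.0
```

```bash
python3 go.py 0.4467 -0.0955 0.05 -106.2
python3 - <<'E'
from h import *
s=load('top0'); P=cloud(s); R,C=np.mgrid[0:480,0:640]
# stand frame refinement: handle bar & rim in yaw 73.8 frame
for a in (73.0,73.8,74.6):
    u=np.array([np.cos(np.radians(a)),np.sin(np.radians(a))]); v=np.array([-u[1],u[0]])
    q=P[(C>228)&(C<345)&(R>225)&(R<355)&(P[...,2]>.075)]
    x=q[:,:2]@u; y=q[:,:2]@v
    b=q[(x>x.max()-.03)&(abs(y-np.median(y))<.045)]; 
    bb=b[b[:,2]>.084]; print(a,'bar',(bb[:,:2]@u).mean().round(4),np.polyfit(bb[:,:2]@v,bb[:,:2]@u,1).round(3),'z',bb[:,2].max())
    r=q[(q[:,2]>.092)&(q[:,2]<.102)]; rx=r[:,:2]@u; ry=r[:,:2]@v
    print('rim x',np.percentile(rx,[.3,99.7]).round(4),'y',np.percentile(ry,[.3,1,99,99.7]).round(4),'mid y',(.5*(np.percentile(ry,.5)+np.percentile(ry,99.5))).round(4))
E
```

```text
t 2.77 p [ 0.4202 -0.3462  0.0369] w -0.0001 gf 0.0 F [-0.3 -1.   0.3] j [-49.  20. 101.  -0.  59.  61.]
shift units [-0.802 -3.264 -0.174] turn units [ 0.     -0.0001 -0.0405]
73.0 bar 0.3034 [-0.016  0.296] z 0.09417338479992043
rim x [0.1443 0.2866] y [-0.555  -0.5537 -0.3512 -0.3502] mid y -0.4526
73.8 bar 0.2971 [-0.002  0.296] z 0.09417338479992043
rim x [0.138  0.2796] y [-0.5578 -0.5566 -0.354  -0.3529] mid y -0.4553
74.6 bar 0.2907 [0.011 0.296] z 0.09417338479992043
rim x [0.1316 0.2725] y [-0.5605 -0.5592 -0.3566 -0.3555] mid y -0.4579
```

The gripper shut on nothing, so I'll look before going on.

Run:
```python
from h import *
s=snap('top','top1'); s2=snap('scene','sc1')
a=cv2.resize(s['frame'][220:400,400:560],(533,600)); b=cv2.resize(s2['frame'][60:260,120:340],None,fx=2.4,fy=2.4)
cv2.imwrite('pics/c1.png',cv2.resize(np.hstack([cv2.resize(a,(400,450)),cv2.resize(b,(400,450))]),(800,450))[:,:,::-1])
P=cloud(s);m=(s['frame'][...,2].astype(int)>s['frame'][...,0].astype(int)*1.5+15)&(P[...,0]<.7)&(P[...,1]<-.1)&(P[...,2]>.036)&(P[...,2]<.06)
q=P[m];print(len(q),cv2.minAreaRect(q[:,:2].astype(np.float32)))
```

```text
1410 ((0.4348692297935486, -0.3024451732635498), (0.09925638884305954, 0.23251792788505554), 70.51126098632812)
```

View pics/c1.png

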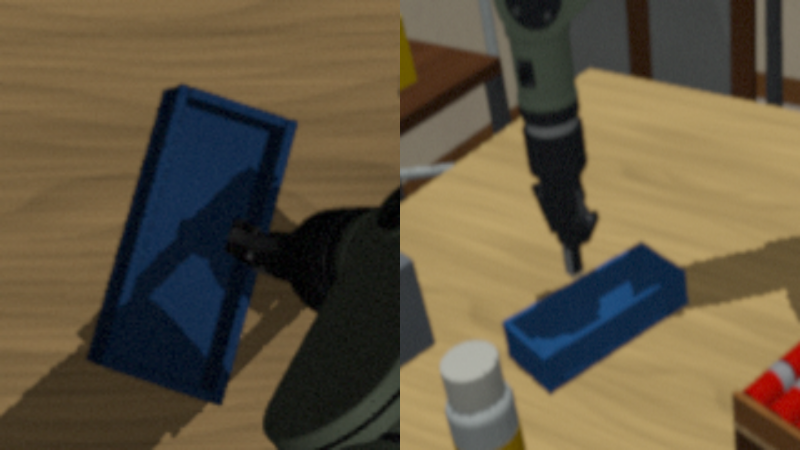

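The crop shows the shut fingers at about (575,275) in the right half. They seem to end at or just outside the far wall's top edge rather than straddling it. I'll check where the fingertips are in the depth data.

Run:
```python
from h import *
for f,(c0,c1,r0,r1) in {'sc1':(185,245,90,195),'top1':(480,560,290,350)}.items():
    s=load(f);P=cloud(s);g=s['frame'].astype(int)
    R,C=np.mgrid[0:480,0:640]
    m=(C>=c0)&(C<c1)&(R>=r0)&(R<r1)&(P[...,2]>.02)&(np.hypot(P[...,0]-.42,P[...,1]+.346)<.07)&(g[...,2]<g[...,0]+12)
    print(f)
    for z0 in np.arange(.02,.16,.01):
        q=P[m&(P[...,2]>=z0)&(P[...,2]<z0+.01)]
        if len(q)>3: print(z0.round(3),len(q),np.median(q[:,:2],0).round(3),np.ptp(q[:,:2],axis=0).round(3))
s=load('sc1'); px=[(216,r) for r in range(168,192,2)]
for p,q in zip(px,pts(s,px)): print(p,q.round(3),s['frame'][p[1],p[0]])
```

```text
sc1
0.04 44 [ 0.42  -0.344] [0.117 0.043]
0.05 16 [ 0.429 -0.343] [0.019 0.023]
0.06 35 [ 0.43  -0.338] [0.016 0.024]
0.07 35 [ 0.429 -0.338] [0.016 0.026]
0.08 37 [ 0.43  -0.341] [0.016 0.023]
0.09 21 [ 0.432 -0.342] [0.031 0.045]
0.1 77 [ 0.43  -0.339] [0.031 0.077]
0.11 60 [ 0.432 -0.335] [0.03  0.088]
0.12 99 [ 0.435 -0.336] [0.038 0.107]
0.13 99 [ 0.435 -0.333] [0.043 0.117]
0.14 147 [ 0.439 -0.32 ] [0.049 0.124]
0.15 107 [ 0.438 -0.332] [0.029 0.086]
0.16 85 [ 0.434 -0.326] [0.021 0.065]
top1
0.02 4 [ 0.434 -0.346] [0.044 0.018]
0.04 11 [ 0.464 -0.364] [0.069 0.031]
0.06 6 [ 0.413 -0.339] [0.004 0.008]
0.07 5 [ 0.414 -0.338] [0.006 0.008]
0.1 17 [ 0.417 -0.326] [0.011 0.02 ]
0.11 30 [ 0.421 -0.321] [0.029 0.025]
0.12 19 [ 0.423 -0.318] [0.033 0.031]
0.13 19 [ 0.425 -0.31 ] [0.036 0.047]
0.14 120 [ 0.435 -0.296] [0.043 0.04 ]
0.15 65 [ 0.436 -0.304] [0.037 0.031]
0.16 51 [ 0.434 -0.31 ] [0.022 0.011]
(216, 168) [ 0.444 -0.318  0.109] [13 17 15]
(216, 170) [ 0.445 -0.318  0.104] [17 20 19]
(216, 172) [ 0.424 -0.338  0.083] [16 22 25]
(216, 174) [ 0.427 -0.336  0.08 ] [14 20 23]
(216, 176) [ 0.429 -0.336  0.075] [15 18 19]
(216, 178) [ 0.428 -0.338  0.068] [11 14 19]
(216, 180) [ 0.432 -0.336  0.065] [30 29 28]
(216, 182) [ 0.427 -0.341  0.055] [99 92 73]
(216, 184) [ 0.419 -0.349  0.044] [99 88 76]
(216, 186) [ 0.427 -0.343  0.044] [21 39 67]
(216, 188) [ 0.429 -0.343  0.038] [17 40 66]
(216, 190) [ 0.432 -0.342  0.035] [21 39 65]
```

Emit:
step_arm(series=[[[0, 0, -0.5, 0, 0, 0], [0, 0, -0.5, 0, 0, 0], [0, 0, 0, 0, 0, 0], [0, 0, 0, 0, 0, 0]]])

```text
time: 3.2
position: [0.422, -0.3483, 0.115]
tcp_rot: [[0.941, -0.339, 0.005], [-0.339, -0.941, -0.005], [0.006, 0.003, -1.0]]
wrist_force: [-0.8, 0.3, -0.8]
width: -0.0002
grip_force: 0.0
```

Run:
```python
from h import *
s=snap('scene','sc2');P=cloud(s);o=ctrl.observe();print(np.round(o['position'],4))
R,C=np.mgrid[0:480,0:640]
m=(np.hypot(P[...,0]-.42,P[...,1]+.346)<.08)&(P[...,2]>.055)
for z0 in np.arange(.055,.2,.01):
    q=m&(P[...,2]>=z0)&(P[...,2]<z0+.01)
    if q.sum()>2: print(z0.round(3),q.sum(),np.median(P[q][:,:2],0).round(3),'cols',C[q].min(),C[q].max(),'rows',R[q].min(),R[q].max())
cv2.imwrite('pics/c2.png',cv2.resize(s['frame'][70:200,150:300],None,fx=5,fy=4.6,interpolation=cv2.INTER_CUBIC)[:,:,::-1])
# project nominal tip and TCP
p=np.array(o['position']);W=np.linalg.inv(s['world_from_camera']);f=240/np.tan(np.radians(s['fov_y'])/2)
for d in (.019,0,-.03,-.054):
    c=W@np.r_[p-[0,0,d],1];print('tool z',d,'px',s['cx']+f*c[0]/-c[2],s['cy']-f*c[1]/-c[2])
```

```text
[ 0.4207 -0.3467  0.1128]
0.125 9 [ 0.424 -0.342] cols 205 214 rows 152 154
0.135 34 [ 0.431 -0.343] cols 204 215 rows 150 154
0.145 43 [ 0.43  -0.338] cols 203 214 rows 145 151
0.155 44 [ 0.431 -0.338] cols 203 213 rows 142 147
0.165 31 [ 0.431 -0.343] cols 200 213 rows 138 142
0.175 77 [ 0.43  -0.341] cols 194 219 rows 130 141
0.185 79 [ 0.431 -0.336] cols 192 220 rows 126 138
0.195 112 [ 0.435 -0.335] cols 189 221 rows 121 135
tool z 0.019 px 212.818761469152 166.74895932915396
tool z 0 px 211.4770782369046 159.82244312619434
tool z -0.03 px 209.2956812900457 148.5608569824999
tool z -0.054 px 207.49257201761628 139.2522025318746
```

View pics/c2.png

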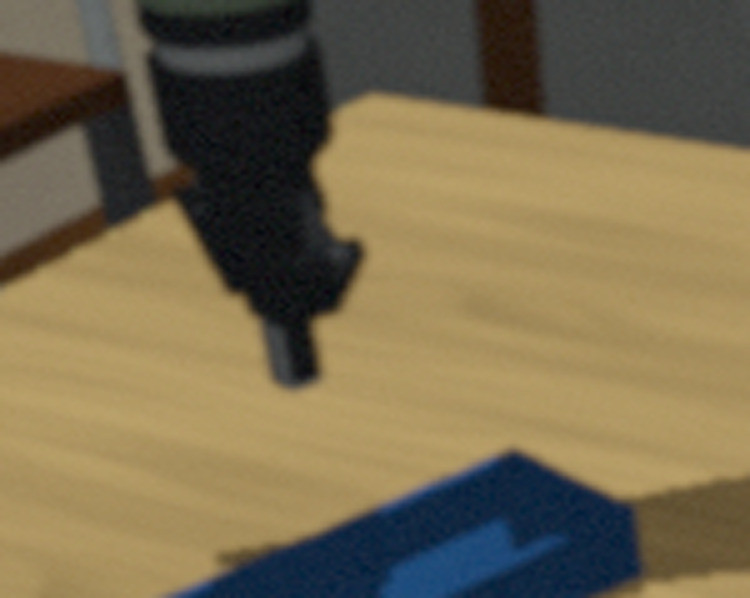

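The tip sits at about (292,383) in the crop, i.e. (208,153) in the full frame. The reported pose would put it at row 167. So the true fingertips are about 35 mm higher than reported: tip z ≈ reported TCP z + 0.016. I'll correct for this and grip again lower.

Emit:
step_arm(series=[[[0, 0, 0, 0, 0, 0], [0, 0, 0, 0, 0, 0], [0, 0, 0.2, 0, 0, 0], [0, 0, 0.25, 0, 0, 0], [0, 0, 0.25, 0, 0, 0], [0, 0, 0.25, 0, 0, 0], [0, 0, 0.2, 0, 0, 0], [0, 0, 0.15, 0, 0, 0], [0, 0, 0.13, 0, 0, 0], [0, 0, 0, 0, 0, 0], [0, 0, 0, 0, 0, 0]]], fingers=-0.2)

```text
time: 4.17
position: [0.4198, -0.3458, 0.0039]
tcp_rot: [[0.941, -0.34, -0.001], [-0.34, -0.941, 0.001], [-0.001, -0.001, -1.0]]
wrist_force: [-1.0, -0.4, 0.4]
width: 0.0511
grip_force: 0.0
```

Emit:
step_arm(series=[[[0, 0, 0, 0, 0, 0], [0, 0, 0, 0, 0, 0], [0, 0, 0, 0, 0, 0], [0, 0, 0, 0, 0, 0], [0, 0, 0, 0, 0, 0], [0, 0, 0, 0, 0, 0], [0, 0, 0, 0, 0, 0], [0, 0, 0, 0, 0, 0]]], fingers=1)

```text
time: 4.83
position: [0.4209, -0.3469, 0.0058]
tcp_rot: [[0.941, -0.339, 0.001], [-0.339, -0.941, -0.001], [0.002, 0.001, -1.0]]
wrist_force: [0.3, 1.3, 5.0]
width: 0.0081
grip_force: 61.6
```

```bash
python3 go.py 0.4467 -0.0955 0.02 -106.2
```

```text
t 4.83 p [ 0.4209 -0.3469  0.0058] w 0.0081 gf 61.55231952667236 F [0.3 1.3 5. ] j [-49.  23. 101.   0.  55.  61.]
shift units [-0.814 -3.269 -0.194] turn units [ 0.0006 -0.0012 -0.0405]
```

Emit:
step_arm(series=[[[0, 0, -0.1, 0, 0, 0], [0, 0, -0.1, 0, 0, 0], [-0.06, -0.2, 0, 0, 0, 0], [-0.1, -0.4, 0, 0, 0, 0], [-0.1, -0.4, 0, 0, 0, 0], [-0.1, -0.4, 0, 0, 0, 0], [-0.1, -0.4, 0, 0, 0, 0], [-0.1, -0.4, 0, 0, 0, 0], [-0.1, -0.4, 0, 0, 0, -0.02], [-0.06, -0.2, 0, 0, 0, -0.02], [0, 0, 0, 0, 0, 0], [0, 0, 0, 0, 0, 0]]])

```text
time: 5.83
position: [0.4394, -0.1287, 0.0193]
tcp_rot: [[0.961, -0.278, -0.001], [-0.278, -0.961, 0.0], [-0.001, 0.0, -1.0]]
wrist_force: [0.6, -0.3, -2.6]
width: 0.0074
grip_force: 60.3
```

```bash
cat > box.py <<'E'
from h import *
s=snap('top','topb'); P=cloud(s); g=s['frame'].astype(int)
a=np.radians(73.8);u=np.array([np.cos(a),np.sin(a)]);v=np.array([-u[1],u[0]]);c0=np.array([.4915,.0598])
m=(g[...,2]>g[...,0]*1.5+12)&(np.hypot(P[...,0]-.46,P[...,1]+.06)<.17)&(P[...,2]>.03)&(P[...,2]<.085)
z=np.percentile(P[m][:,2],[5,50,90]); q=P[m&(P[...,2]>z[1]-.015)]; X=(q[:,:2]-c0)@np.c_[u,v]
r=cv2.minAreaRect(X.astype(np.float32)); print('stand frame',np.round(r[0],4),np.round(r[1],4),round(r[2],2),'z',z.round(4))
E
python3 box.py; python3 go.py 0.4467 -0.0955 0.008 -106.2
```

```text
stand frame [-0.1501 -0.001 ] [0.2329 0.0967] 89.93 z [0.0392 0.0586 0.0609]
t 5.88 p [ 0.4399 -0.1298  0.0196] w 0.0078 gf 60.297478437423706 F [-0.3  0.6 -3.1] j [-27.  13. 113.  -0.  53.  79.]
shift units [-0.041 -0.465  0.154] turn units [ 0.0003 -0.      0.    ]
```

Emit:
step_arm(series=[[[0, -0.15, 0, 0, 0, 0], [0, -0.15, 0, 0, 0, 0], [0, -0.15, 0, 0, 0, 0], [0, 0, 0, 0, 0, 0], [0, 0, 0.06, 0, 0, 0], [0, 0, 0.06, 0, 0, 0], [0, 0, 0.04, 0, 0, 0], [0, 0, 0.03, 0, 0, 0], [0, 0, 0, 0, 0, 0], [0, 0, 0, 0, 0, 0]]])

```text
time: 6.72
position: [0.4491, -0.098, 0.0058]
tcp_rot: [[0.96, -0.28, -0.002], [-0.28, -0.96, 0.001], [-0.002, -0.0, -1.0]]
wrist_force: [-3.2, 2.3, 5.7]
width: 0.0078
grip_force: 61.5
```

```bash
python3 box.py; python3 go.py 0.4467 -0.0955 0.0054 -106.2
```

```text
stand frame [-0.1188 -0.0023] [0.0973 0.2327] 0.04 z [0.0409 0.0455 0.0478]
t 6.77 p [ 0.4491 -0.098   0.0058] w 0.0074 gf 61.53846859931946 F [-3.9  2.   5.2] j [-23.  15. 113.  -0.  52.  83.]
shift units [-0.04  -0.023  0.005] turn units [-0.0001  0.001  -0.0009]
```

Emit:
step_arm(series=[[[0, 0, 0, 0, 0, 0], [0, 0, 0, 0, 0, 0], [0, 0, 0, 0, 0, 0], [0, 0, 0, 0, 0, 0], [0, 0, -0.15, 0, 0, 0], [0, 0, -0.3, 0, 0, 0], [0, 0, -0.5, 0, 0, 0], [0, 0, -0.5, 0, 0, 0], [0, 0, -0.5, 0, 0, 0], [0, 0, -0.25, 0, 0, 0], [0, 0, 0, 0, 0, 0]]], fingers=0)

```text
time: 7.68
position: [0.4538, -0.0996, 0.1763]
tcp_rot: [[0.96, -0.28, 0.011], [-0.28, -0.96, -0.005], [0.012, 0.001, -1.0]]
wrist_force: [1.4, 0.3, 0.5]
width: 0.0429
grip_force: 0.0
```

Emit:
step_arm(series=[[[0, -0.2, 0, 0, 0, 0], [0, -0.4, 0, 0, 0, 0], [0, -0.45, 0, 0, 0, 0], [0, -0.45, 0, 0, 0, 0], [0, -0.45, 0, 0, 0, 0], [0, -0.45, 0, 0, 0, 0], [0, -0.45, 0, 0, 0, 0], [-0.05, -0.4, 0, 0, 0, 0], [0, -0.3, 0, 0, 0, 0], [0, 0, 0, 0, 0, 0], [0, 0, 0, 0, 0, 0]]], fingers=0.3)

```text
time: 8.6
position: [0.5197, 0.1595, 0.1688]
tcp_rot: [[0.961, -0.277, -0.002], [-0.277, -0.961, -0.001], [-0.002, 0.001, -1.0]]
wrist_force: [0.1, -0.0, -0.6]
width: 0.0301
grip_force: 0.0
```

```bash
python3 box.py; python3 go.py 0.5202 0.1587 0.052 -106.2
```

```text
stand frame [-0.1191 -0.0022] [0.2334 0.0975] 89.99 z [0.0374 0.0453 0.0475]
t 8.65 p [0.5196 0.1586 0.169 ] w 0.0298 gf 0.0 F [-0.2 -0.7  0.8] j [  8.  11.  95.  -0.  74. 114.]
shift units [ 0.01  -0.006  1.56 ] turn units [0.001  0.0014 0.0001]
```

Emit:
step_arm(series=[[[0, 0, 0.3, 0, 0, 0], [0, 0, 0.4, 0, 0, 0], [0, 0, 0.3, 0, 0, 0], [0, 0, 0, 0, 0, 0], [0, 0, 0, 0, 0, 0]]])

```text
time: 9.07
position: [0.5187, 0.1573, 0.0938]
tcp_rot: [[0.96, -0.281, -0.005], [-0.281, -0.96, -0.001], [-0.004, 0.002, -1.0]]
wrist_force: [-0.2, 0.0, 0.6]
width: 0.0296
grip_force: 0.0
```

```bash
python3 - <<'E'
from h import *
s=snap('scene','sc3'); t=snap('top','top3')
a=cv2.resize(s['frame'][150:300,270:450],(480,400),interpolation=cv2.INTER_CUBIC); b=cv2.resize(t['frame'][210:370,200:350],(320,400))
cv2.imwrite('pics/c3.png',np.hstack([a,b])[:,:,::-1])
E
python3 go.py 0.5202 0.1587 0.052 -106.2
```

```text
t 9.17 p [0.5217 0.1581 0.0968] w 0.0301 gf 0.0 F [1.4 0.1 0.3] j [  8.  15.  99.  -0.  66. 114.]
shift units [-0.022 -0.002  0.597] turn units [-0.0005 -0.0013 -0.0013]
```

View pics/c3.png

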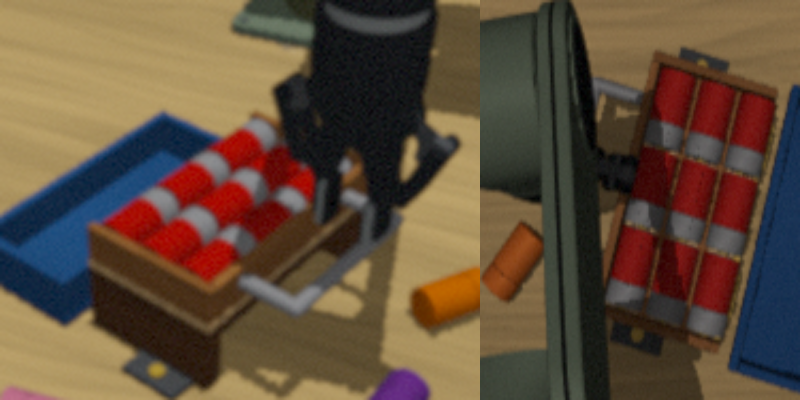

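The left crop shows the fingers at (325,215) and (378,235), on either side of the bar running (300,303)-(398,218). The box is in place under the lip, and all nine cells are in the tray. I'll go down and grip.

Emit:
step_arm(series=[[[0, 0, 0.1, 0, 0, 0], [0, 0, 0.15, 0, 0, 0], [0, 0, 0.15, 0, 0, 0], [0, 0, 0.1, 0, 0, 0], [0, 0, 0.07, 0, 0, 0], [0, 0, 0, 0, 0, 0], [0, 0, 0, 0, 0, 0]]])

```text
time: 9.75
position: [0.52, 0.1588, 0.0519]
tcp_rot: [[0.96, -0.28, -0.001], [-0.28, -0.96, -0.0], [-0.001, 0.001, -1.0]]
wrist_force: [0.9, 0.9, 0.0]
width: 0.0299
grip_force: 0.0
```

Emit:
step_arm(series=[[[0, 0, 0, 0, 0, 0], [0, 0, 0, 0, 0, 0], [0, 0, 0, 0, 0, 0], [0, 0, 0, 0, 0, 0], [0, 0, 0, 0, 0, 0], [0, 0, 0, 0, 0, 0], [0, 0, 0, 0, 0, 0]]], fingers=1)

```text
time: 10.33
position: [0.5215, 0.1607, 0.0532]
tcp_rot: [[0.96, -0.28, 0.003], [-0.28, -0.96, 0.003], [0.002, -0.004, -1.0]]
wrist_force: [1.9, 4.9, -2.4]
width: 0.0096
grip_force: 58.4
```

```bash
python3 go.py 0.5202 0.1587 0.052 -106.2
python3 - <<'E'
import numpy as np
# bar path relative to flat, tool units: y (+ = toward lip), z (- = up)
r=np.hypot(161,24);a0=np.arctan2(24,161)
for t in (.1,.2,.3,.4,.5,.55,.6,.64,.68,.72): print(t,round((161-r*np.cos(a0+t))/75,3),round(-(r*np.sin(a0+t)-24)/75,3))
E
```

```text
t 10.33 p [0.5215 0.1607 0.0532] w 0.0096 gf 58.40732038021088 F [ 1.9  4.9 -2.4] j [  8.  19. 100.   0.  60. 114.]
shift units [-0.009  0.03   0.015] turn units [-0.0026 -0.001  -0.0007]
0.1 0.043 -0.213
0.2 0.106 -0.42
0.3 0.19 -0.62
0.4 0.294 -0.811
0.5 0.416 -0.99
0.55 0.484 -1.075
0.6 0.556 -1.156
0.64 0.616 -1.219
0.68 0.679 -1.279
0.72 0.744 -1.336
```

Emit:
step_arm(series=[[[0, 0.011, -0.053, 0, 0, 0], [0, 0.011, -0.053, 0, 0, 0], [0, 0.011, -0.053, 0, 0, 0], [0, 0.011, -0.053, 0, 0, 0], [0, 0.016, -0.052, 0, 0, 0], [0, 0.016, -0.052, 0, 0, 0], [0, 0.016, -0.052, 0, 0, 0], [0, 0.016, -0.052, 0, 0, 0], [0, 0.021, -0.05, 0, 0, 0], [0, 0.021, -0.05, 0, 0, 0], [0, 0.021, -0.05, 0, 0, 0], [0, 0.021, -0.05, 0, 0, 0]]])

```text
time: 11.33
position: [0.5177, 0.1477, 0.0998]
tcp_rot: [[0.96, -0.28, 0.004], [-0.28, -0.96, 0.005], [0.002, -0.006, -1.0]]
wrist_force: [2.7, 6.2, -4.6]
width: 0.0097
grip_force: 58.4
```

```bash
cat > tray.py <<'E'
from h import *
s=snap('scene','sct'); P=cloud(s); g=s['frame'].astype(int)
a=np.radians(73.8);u=np.array([np.cos(a),np.sin(a)]);v=np.array([-u[1],u[0]]);c0=np.array([.4915,.0598])
q=P.copy(); XY=(P[...,:2]-c0)@np.c_[u,v]
# red/steel cell points -> in tray frame: side rim (+y side) brown: use slope of its top edge
m=(XY[...,1]>.095)&(XY[...,1]<.106)&(XY[...,0]>-.09)&(XY[...,0]<.075)&(P[...,2]>.07)
X=XY[m];Z=P[m][:,2]
b=np.floor(X[:,0]/.01); xs=[];zs=[]
for k in np.unique(b):
    w=b==k
    if w.sum()>4: xs.append(X[w,0].mean()); zs.append(np.percentile(Z[w],95))
xs=np.array(xs);zs=np.array(zs); print(np.c_[xs,zs].round(3).tolist())
red=(g[...,0]>g[...,1]*2+40)&(np.abs(XY[...,1])<.11)
for n,k in (('in box',(XY[...,0]<-.068)&(XY[...,0]>-.17)),('tray',(XY[...,0]>-.06)&(XY[...,0]<.1))):
    w=red&k; print(n,w.sum(), P[w][:,2].min().round(3) if w.any() else '')
import sys
if len(sys.argv)>1: cv2.imwrite(f'pics/{sys.argv[1]}.png',cv2.resize(s['frame'][130:310,250:460],(700,600),interpolation=cv2.INTER_CUBIC)[:,:,::-1])
E
python3 tray.py; python3 go.py .5 .1 .1 -106.2
```

```text
[[-0.044, 0.103], [0.004, 0.483]]
in box 1 0.012
tray 1061 0.094
t 11.38 p [0.5176 0.1474 0.1004] w 0.0098 gf 58.58193039894104 F [ 1.4  6.2 -3.7] j [  7.  14. 100.   0.  66. 113.]
shift units [-0.048  0.673  0.001] turn units [-0.0037 -0.0011 -0.0008]
```

Emit:
step_arm(series=[[[0, 0.026, -0.048, 0, 0, 0], [0, 0.026, -0.048, 0, 0, 0], [0, 0.026, -0.048, 0, 0, 0], [0, 0.026, -0.048, 0, 0, 0], [0, 0.03, -0.045, 0, 0, 0], [0, 0.03, -0.045, 0, 0, 0], [0, 0.03, -0.045, 0, 0, 0], [0, 0.03, -0.045, 0, 0, 0], [0, 0.017, -0.021, 0, 0, 0], [0, 0.017, -0.021, 0, 0, 0], [0, 0.017, -0.021, 0, 0, 0], [0, 0.017, -0.021, 0, 0, 0]]])

```text
time: 12.38
position: [0.5118, 0.1274, 0.1346]
tcp_rot: [[0.96, -0.28, 0.004], [-0.28, -0.96, 0.007], [0.002, -0.008, -1.0]]
wrist_force: [2.6, 9.9, -0.8]
width: 0.0095
grip_force: 58.4
```

```bash
python3 tray.py; python3 go.py .5 .1 .1 -106.2
```

```text
[[-0.056, 0.105], [-0.046, 0.112]]
in box 0 
tray 557 0.1
t 12.43 p [0.5117 0.1272 0.1348] w 0.0097 gf 58.454487919807434 F [ 0.9  8.9 -0.3] j [  4.  10. 100.   0.  69. 110.]
shift units [-0.049  0.396  0.461] turn units [-0.005  -0.0013 -0.0007]
```

Emit:
step_arm(series=[[[0, 0.015, -0.016, 0, 0, 0], [0, 0.015, -0.016, 0, 0, 0], [0, 0.015, -0.016, 0, 0, 0], [0, 0.015, -0.016, 0, 0, 0], [0, 0, 0, 0, 0, 0], [0, 0, 0, 0, 0, 0], [0, 0, 0, 0, 0, 0], [0, 0, 0, 0, 0, 0], [0, 0, 0, 0, 0, 0], [0, 0, 0, 0, 0, 0]]])

```text
time: 13.27
position: [0.5106, 0.1233, 0.14]
tcp_rot: [[0.96, -0.28, 0.005], [-0.28, -0.96, 0.007], [0.002, -0.008, -1.0]]
wrist_force: [1.7, 9.2, 1.2]
width: 0.0096
grip_force: 58.7
```

```bash
python3 tray.py c4; python3 go.py .5 .1 .1 -106.2
```

```text
[]
in box 594 0.006
tray 333 0.118
t 13.32 p [0.5106 0.1233 0.14  ] w 0.0098 gf 58.698588609695435 F [1.1 9.3 1.9] j [  4.  10. 100.   0.  70. 110.]
shift units [-0.051  0.342  0.53 ] turn units [-0.0053 -0.0015 -0.0005]
```

View pics/c4.png

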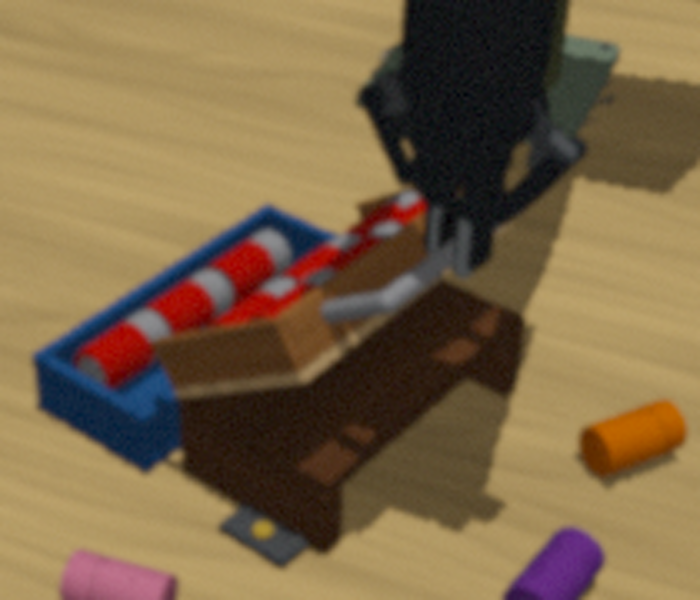

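The crop shows all three front cells lying in the box in a row from (100,370) to (270,250). The two back rows are still in the tray. I'll hold briefly, then lower along the same arc.

Emit:
step_arm(series=[[[0, 0, 0, 0, 0, 0], [0, 0, 0, 0, 0, 0], [0, 0, 0, 0, 0, 0], [0, -0.015, 0.016, 0, 0, 0], [0, -0.015, 0.016, 0, 0, 0], [0, -0.03, 0.032, 0, 0, 0], [0, -0.034, 0.042, 0, 0, 0], [0, -0.034, 0.042, 0, 0, 0], [0, -0.03, 0.045, 0, 0, 0], [0, -0.03, 0.045, 0, 0, 0], [0, -0.03, 0.045, 0, 0, 0], [0, -0.03, 0.045, 0, 0, 0]]])

```text
time: 14.32
position: [0.5156, 0.1403, 0.115]
tcp_rot: [[0.96, -0.279, 0.004], [-0.279, -0.96, 0.005], [0.002, -0.006, -1.0]]
wrist_force: [0.3, 7.1, 2.4]
width: 0.0096
grip_force: 59.6
```

Emit:
step_arm(series=[[[0, -0.026, 0.048, 0, 0, 0], [0, -0.026, 0.048, 0, 0, 0], [0, -0.026, 0.048, 0, 0, 0], [0, -0.026, 0.048, 0, 0, 0], [0, -0.021, 0.05, 0, 0, 0], [0, -0.021, 0.05, 0, 0, 0], [0, -0.021, 0.05, 0, 0, 0], [0, -0.021, 0.05, 0, 0, 0], [0, -0.016, 0.052, 0, 0, 0], [0, -0.016, 0.052, 0, 0, 0], [0, -0.016, 0.052, 0, 0, 0], [0, -0.016, 0.052, 0, 0, 0]]])

```text
time: 15.32
position: [0.5207, 0.1577, 0.0693]
tcp_rot: [[0.96, -0.28, 0.003], [-0.28, -0.96, 0.003], [0.002, -0.004, -1.0]]
wrist_force: [1.3, 5.8, -4.0]
width: 0.0097
grip_force: 61.9
```

Emit:
step_arm(series=[[[0, -0.011, 0.053, 0, 0, 0], [0, -0.011, 0.053, 0, 0, 0], [0, -0.011, 0.04, 0, 0, 0], [0, -0.008, 0.03, 0, 0, 0], [0, -0.003, 0.02, 0, 0, 0], [0, 0, 0.01, 0, 0, 0], [0, 0, 0, 0, 0, 0], [0, 0, 0, 0, 0, 0]]])

```text
time: 15.98
position: [0.5215, 0.1606, 0.0534]
tcp_rot: [[0.96, -0.28, 0.003], [-0.28, -0.96, 0.003], [0.002, -0.004, -1.0]]
wrist_force: [2.3, 4.8, -4.7]
width: 0.0098
grip_force: 62.8
```

```bash
python3 tray.py; python3 go.py 0.5205 0.1595 0.0525 -106.2
```

```text
[[-0.053, 0.097], [-0.044, 0.099], [-0.034, 0.098], [-0.025, 0.099], [-0.015, 0.098], [0.017, 0.456], [0.025, 0.458], [0.035, 0.466], [0.045, 0.474], [0.055, 0.483], [0.065, 0.49], [0.072, 0.491]]
in box 596 0.019
tray 866 0.073
t 16.03 p [0.5215 0.1607 0.0534] w 0.0095 gf 62.74018943309784 F [ 2.5  5.9 -3.3] j [  8.  19. 100.   0.  61. 114.]
shift units [-0.008  0.019  0.012] turn units [-0.0025 -0.001  -0.0006]
```

Emit:
step_arm(series=[[[0, 0, 0.01, 0, 0, 0], [0, 0, 0, 0, 0, 0], [0, 0, 0, 0, 0, 0], [0, 0, 0, 0, 0, 0], [0, 0, 0, 0, 0, 0], [0, 0, 0, 0, 0, 0]]], fingers=0.3)

```text
time: 16.53
position: [0.5206, 0.1586, 0.0525]
tcp_rot: [[0.96, -0.28, 0.0], [-0.28, -0.96, -0.0], [0.0, -0.0, -1.0]]
wrist_force: [0.2, 0.1, -1.2]
width: 0.0299
grip_force: 0.0
```

Emit:
step_arm(series=[[[0, 0, -0.1, 0, 0, 0], [0, 0, -0.3, 0, 0, 0], [0, 0, -0.4, 0, 0, 0], [0, 0, -0.4, 0, 0, 0], [0, 0, -0.3, 0, 0, 0], [0, 0, 0, 0, 0, 0], [0, 0, 0, 0, 0, 0], [0, 0, 0, 0, 0, 0], [0, 0, 0, 0, 0, 0]]])

```text
time: 17.28
position: [0.5191, 0.1585, 0.1632]
tcp_rot: [[0.96, -0.28, -0.003], [-0.28, -0.96, -0.0], [-0.003, 0.001, -1.0]]
wrist_force: [-1.1, 0.0, -0.8]
width: 0.0301
grip_force: 0.0
```

```bash
python3 tray.py c5; python3 box.py; python3 go.py 0.5205 0.1595 0.0525 -106.2
```

```text
[[-0.053, 0.097], [-0.047, 0.098], [-0.035, 0.098], [-0.026, 0.098], [-0.014, 0.098], [-0.004, 0.098], [0.005, 0.098], [0.014, 0.098], [0.026, 0.098], [0.036, 0.099], [0.046, 0.097], [0.057, 0.097], [0.06, 0.095]]
in box 598 0.018
tray 1079 0.081
stand frame [-0.1214 -0.0024] [0.0976 0.2332] 0.16 z [0.0366 0.0453 0.0476]
t 17.38 p [0.5192 0.1586 0.1631] w 0.0302 gf 0.0 F [ 0.3 -0.8 -1. ] j [  8.  11.  96.  -0.  74. 114.]
shift units [ 0.017 -0.019  1.474] turn units [ 0.0009  0.002  -0.0005]
```

View pics/c5.png

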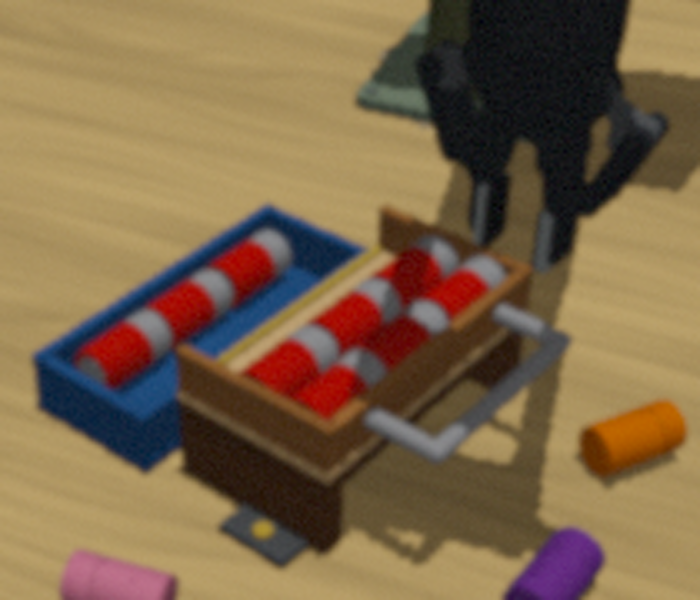

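The crop shows the tray flat with its rim level at 0.098 m and six cells in their rows. Three cells are at rest in the box, from (100,370) to (270,250), and the gripper is clear of the bar. I'll hand it in.

```bash
python3 -c "
from rig import ctrl
print(ctrl.hand_in())"
```

```text
the job is handed in; nothing more can be done
None
```

I handed the job in with the three front cells at rest in the box under the lip, both back rows still in the tray, the tray flat on its stand and the gripper clear; the hand-in call returned no verdict.

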